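# Feed an aluminium billet along the loading lane and press start

## Robot

A 6-joint arm with a two-finger parallel gripper is mounted at the origin on the work surface. World frame = base frame: x ahead of the robot, y to its left, z up, the work surface at z = 0. Lengths are in mm, angles in rad, forces in N, time in s.
With the tool pointing down it reaches from about 350 to 775 mm from the base axis. Payload 7.3 kg.
Tool frame: the origin (TCP) lies on the centre line of the jaws, within the pads' length; the fingertips stand 22 mm ahead of it and the grasp point (between the pads) lies 3 mm ahead of it; z points along the fingers, y is the direction in which the jaws open and shut (so a half turn about z gives the same grasp; the last joint's range is limited). The gripper opens to 92 mm and grips with 3 to 60 N. Pads are 19 mm wide; open, the fingers measure 130 mm over their backs; the gripper's body (75 mm by 190 mm) begins 47 mm behind the grasp point.
Start: joints at [1.009, 0.342, 1.524, -0, 1.275, -0.146], TCP at [212.046, 480.291, 248.741] pointing down, gripper open.
Joint ranges: [-2.53, 2.53], [-0.77, 2.02], [0.04, 2.7], [-1, 4.14], [0.28, 2.66], [-3.11, 3.11]. Speed limits (rad/s): [2.57, 2.57, 3.14, 3.14, 3.14, 3.14].

## Interface

Orientations are given as [roll, pitch, yaw] about the fixed x, y, z axes, in that order (R = Rz(yaw) Ry(pitch) Rx(roll)).
In Python, from plant import bot gives the robot as it stands.
- The arm moves only by the tool play_rows, never from a script. Its argument "moves" is one flat list of numbers, 5 for each row, row after row: the closure in counts, from 0 (fully open) to 255 (shut), then the shift along the tool's x, y, z in mm, then the turn about the tool's z in degrees. A call has 1 to 8 rows; each row is the pose to reach, as a shift and turn from the pose commanded when the call began, along the tool's axes at that moment; what a row does not reach only later rows make up. A row lasts 1/12 s, in which the tool goes at most 41.7 mm and 7.16 degrees, less where a joint would pass 70% of its speed; a pose out of reach is approached as far as the arm can. A call with a gripper value outside its range is refused whole. The fingers move at their own pace and stop on an object; the grip force is fixed at half the most. Time passes only in rows, so rows that repeat a pose let the fingers close. It gives the time, the measured TCP pose, the force and the opening at its end, in the units of the state.
- bot.get_obs(): the state, without advancing time (a new reading comes with each control period).
- bot.capture(name): name is "scene" or "top"; returns a dict with "color" (480x640x3 uint8, red, green, blue), "fx", "fy", "cx", "cy" (pixels), "world_to_cam" (4x4, takes a point from world to camera coordinates). Camera axes: x right, y down, z forward; pixel columns grow to the right and rows downward; lengths in mm; the calibration is good to about 2 mm. A picture is of the moment at which its call begins. There is no depth.
- bot.close_job(): hands the job in, once; it reports no verdict.
The state is a dict: "time": time; "joint_positions": joint angles; "dq": joint speeds; "tau": joint torques, N m; "tool_pos": TCP position; "tcp_rot": TCP orientation; "contact_force": force on the tool from outside, world axes, zero at the start; "moment": the same for the moment, N m; "grip_width": finger opening in mm.
Only numpy, scipy, OpenCV 4.12 (cv2) and the standard library are available. Lean on these libraries where they do the work, as an engineer would, in place of code of your own. Each camera call takes 0.05 s, during which the arm holds its last target.

## Task

Gently push the aluminium billet along the narrow loading lane until it sits fully home against the end stop, without lifting it and without the billet or the robot ever touching either guide rail. With the billet home, press the push button on the control box all the way in and let it go. Leave the other things on the bench where they are.

Things in the scene. Friction and masses are not known exactly. Their poses are not given: they have to be found in the camera images.
- lane: Fixed loading lane on a steel plate 380 x 130 mm, 8 mm thick, with two guide rails and a cross plate as end stop. Origin: centre of the plate's underside, on the bench; x is the direction of travel (open mouth to stop), y left, z up. Running surface 8 mm above the origin. Rails 80 mm apart inside (y -40 to +40), from x = -170 to +150 mm. Stop face at x = +150 mm; stop 74 mm wide, top 48 mm above the bench.
- rail_left: Guide rail on the left (+y of the lane), fixed: steel bar 320 mm long, 8 mm thick, from y = +40 to +48 mm of the lane, top 30 mm above the bench. Origin: centre of its underside, 8 mm above the bench; x along the lane.
- rail_right: Guide rail on the right, the same at y = -48 to -40 mm of the lane, top 30 mm above the bench. Origin: centre of its underside, 8 mm above the bench; x along the lane.
- billet: Loose aluminium block 100 (x) x 58 (y) x 50 mm high, 0.55 to 0.9 kg, in the lane near the mouth, a few mm off-centre and a few degrees askew; centred it has 11 mm free on each side. Origin: centre of its underside, on the running surface. Its top is 58 mm above the bench, 28 mm above the rails. x: its long axis, roughly towards the stop. Home: origin at x = +100 mm of the lane.
- control: Fixed grey control box 100 x 80 mm, 45 mm high, with the push button in the middle of its top. Origin: centre of its underside.
- start (a joint): Travel of the push button in m: 0 released, 0.006 fully pressed (downwards). A spring returns it; fully down takes about 5 N.
- start_top (a point): Centre of the top face of the black push button (32 mm across, in a steel collar) on the control box, 67 mm above the bench, standing 10 mm proud of the collar; it is pressed straight down and bottoms out after 6 mm.
- drift: Bystander: dark steel tapered drift, 75 mm tall, foot 34 mm across, standing beside the lane on its right. Origin: centre of its foot.
- slug: Bystander: steel cylinder 32 mm across, 45 mm tall, standing beside the lane on its left. Origin: centre of its underside.
- collar: Bystander: dark steel ring 68 mm across, 12 mm high, lying flat on the right of the lane. Origin: centre of its underside.
- hammer: Bystander: hammer lying flat, right of the lane (-y side of the bench).
- tongs: Bystander: smith's tongs, about 280 mm long, lying flat on the far left of the bench.
- stock: Bystander: square steel bar 160 x 20 x 20 mm lying on the far side of the bench. Origin: centre of its underside.
- pot: Bystander: open steel cup 80 mm across, 80 mm tall, right of the lane. Origin: centre of its underside.
Things that resemble listed ones, but are neither listed nor needed, are in the scene too. Leave any yellow look-alike of the control alone.

How it is judged:
By the outcome, as a careful person would: the job done as asked, in the order asked, and still so for the second after the job is handed in, with the robot touching nothing.
It also fails if it takes over 53 s, if anything falls off the work surface, if the arm or the gripper's body presses on something with over 40 N, if the wrist force passes 120 N, or if a joint passes its speed limit or range.

## Working session

There is one attempt and no reset: what is moved stays moved. The work goes in short steps, Python scripts to look and compute and a tool call to move; the robot and the scene stay as the last step left them, time stands still between calls to the robot, and variables do not carry over. Pictures are saved under pics/ and viewed, and the job is handed in when it is done.

Besides the shell and the picture viewer there is one more tool, called after ">>>" as name(argument=value, ...) on one line, values as JSON. play_rows: Moves the arm, as the interface text tells. Its arguments: {"type":"object","properties":{"moves":{"type":"array","items":{"type":"number"}}},"required":["moves"]}

```bash
mkdir -p pics; ls; python3 - <<'E'
from plant import bot
import cv2, numpy as np
o=bot.get_obs(); print(o)
for n in("scene","top"):
    c=bot.capture(n); cv2.imwrite(f"pics/{n}0.png",c["color"][:,:,::-1]); print(n,c["fx"],c["fy"],c["cx"],c["cy"],np.round(c["world_to_cam"],4).tolist())
E
```

```text
pics
{'time': 0.0, 'joint_positions': array([ 1.00897764e+00,  3.42689559e-01,  1.52507309e+00, -4.69812862e-06,
        1.27538249e+00, -1.46030490e-01]), 'dq': array([-0.00153616, -0.00045652, -0.00081031, -0.00126539,  0.00062298,
        0.00095215]), 'tau': array([ 2.46312266e-03, -4.31246459e+01, -2.44220459e+01,  7.19482871e-02,
        5.60056453e-02, -1.42883441e-04]), 'tool_pos': array([211.83600847, 479.93295781, 248.04257988]), 'tcp_rot': array([-3.14005604e+00, -2.21460352e-04,  2.72580566e+00]), 'contact_force': array([ 0.7829638 , -0.1163    ,  0.11001725]), 'moment': array([-0.05896241,  0.01680347, -0.02039724]), 'grip_width': 92.12555006296292}
scene 457.3836696591577 457.3836696591577 318.84566663725775 235.083863716924 [[-0.2707, 0.9626, 0.0132, 109.3887], [0.5452, 0.1646, -0.822, -209.9791], [-0.7934, -0.2153, -0.5694, 1554.2736], [0.0, 0.0, 0.0, 1.0]]
top 466.19891164991196 466.19891164991196 325.66385838273163 241.1404630400345 [[0.0191, -0.9998, -0.0043, 42.8347], [-0.9941, -0.0185, -0.1065, 501.6877], [0.1064, 0.0063, -0.9943, 989.2415], [0.0, 0.0, 0.0, 1.0]]
```

View pics/scene0.png

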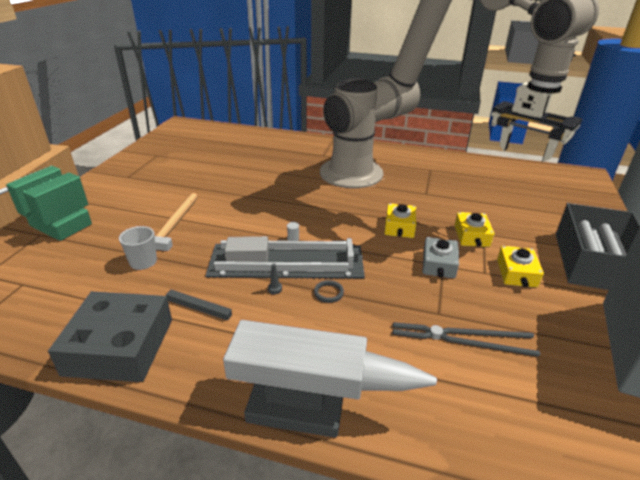

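View pics/top0.png

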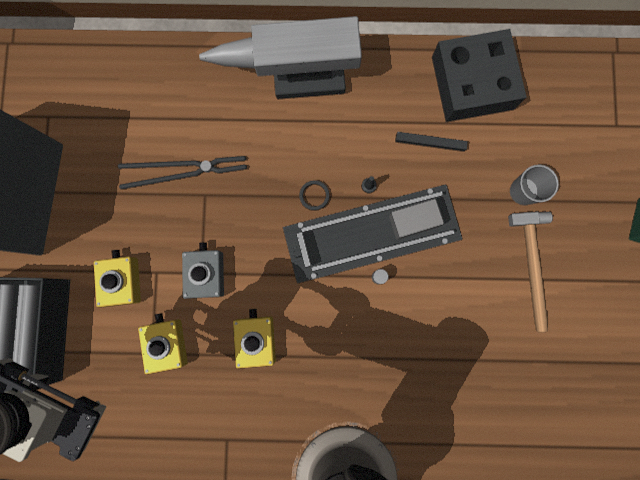

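The top view shows the lane from its mouth near (452,213) to its stop near (305,247), with the billet at (418,219). The only grey control box is at (202,273). The look-alikes are yellow boxes at (115,281), (160,346) and (253,342). I'll take close crops to check this.

```bash
cat > h.py <<'E'
from plant import bot
import cv2, numpy as np
def px2w(c,u,v,z):
    M=c["world_to_cam"];R=M[:3,:3];t=M[:3,3]
    d=R.T@np.array([(u-c["cx"])/c["fx"],(v-c["cy"])/c["fy"],1.]);o=-R.T@t
    return o+d*(z-o[2])/d[2]
def w2px(c,P):
    M=c["world_to_cam"];P=np.atleast_2d(P)
    q=P@M[:3,:3].T+M[:3,3];return np.c_[c["fx"]*q[:,0]/q[:,2]+c["cx"],c["fy"]*q[:,1]/q[:,2]+c["cy"]]
E
python3 - <<'E'
from h import *
c=bot.capture("top");im=c["color"][:,:,::-1]
cv2.imwrite("pics/lane1.png",cv2.resize(im[175:291,278:472],None,fx=4,fy=4,interpolation=cv2.INTER_CUBIC))
cv2.imwrite("pics/box1.png",cv2.resize(im[235:305,170:240],None,fx=8,fy=8,interpolation=cv2.INTER_CUBIC))
E
```

```text
(no output)
```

View pics/lane1.png

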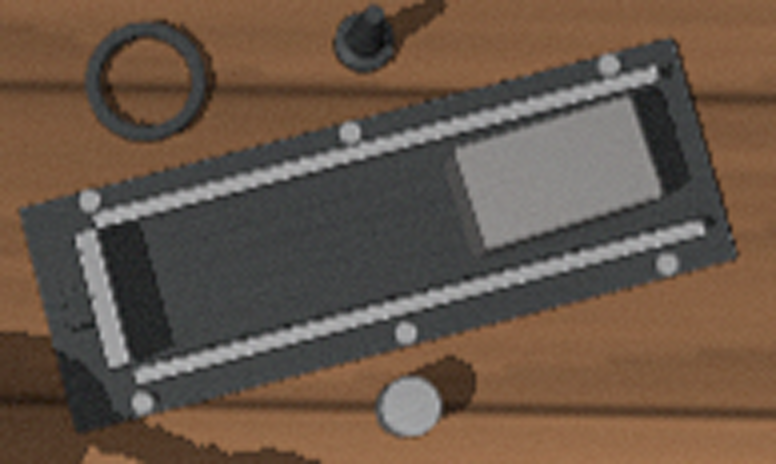

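View pics/box1.png

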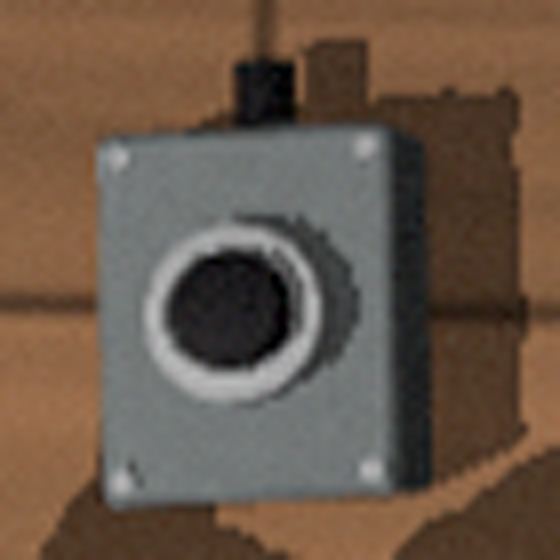

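The crop confirms the grey box with the black button and steel collar. The billet is at the mouth with its corners clearly visible. Next I'll fit the lane and billet poses.

```bash
cat > fit1.py <<'E'
from h import *
from scipy.optimize import least_squares
c=bot.capture("top")
g=lambda p,o,s:(np.array(p)+.5)/s-.5+np.array(o)
plate=g([(20,207),(675,38),(738,258),(82,432)],(278,175),4)
# lane frame corners: stop end right(-y)...: top side of image = right rail? computed both
def pose(p,L): 
    cs,sn=np.cos(p[2]),np.sin(p[2]);L=np.array(L,float)
    return np.c_[p[0]+cs*L[:,0]-sn*L[:,1],p[1]+sn*L[:,0]+cs*L[:,1],L[:,2]]
lm=[(190,-65,8),(-190,-65,8),(-190,65,8),(190,65,8),(150,-37,48),(150,37,48),(150,-48,30),(150,-40,30),(-170,40,30),(-170,48,30),(150,48,30),(-170,-40,30)]
obs=np.r_[plate,g([(97,229),(128,362),(95,213),(99,228),(702,222),(706,234),(139,382),(657,80)],(278,175),4)]
f=least_squares(lambda p:(w2px(c,pose(p,lm))-obs).ravel(),[500,-50,1.4],x_scale=[100,100,1],loss="soft_l1")
print("lane",f.x.round(3));print((f.fun.reshape(-1,2)).round(1).tolist())
bt=g([(455,148),(632,95),(662,195),(485,250)],(278,175),4)
bl=[(50,-29,58),(-50,-29,58),(-50,29,58),(50,29,58)]
b=least_squares(lambda p:(w2px(c,pose(p,bl))-bt).ravel(),[500,-150,1.4],x_scale=[100,100,1])
print("billet",b.x.round(3),b.fun.round(2))
d=b.x[:2]-f.x[:2];a=f.x[2];print("billet in lane",d@[np.cos(a),np.sin(a)],d@[-np.sin(a),np.cos(a)],np.degrees(b.x[2]-a))
u=g((228,308),(170,235),8);print("button",px2w(c,*u,67))
E
python3 fit1.py
```

```text
lane [523.139 -50.812   1.846]
[[-0.3, 0.0], [-0.2, -0.3], [0.5, 0.3], [-1.4, 0.4], [-0.1, -0.2], [0.8, -0.0], [-0.4, -0.0], [-0.5, -0.2], [0.3, -0.5], [0.4, 0.0], [-0.4, 0.4], [1.3, 0.0]]
billet [ 551.369 -141.331    1.879] [-0.7  -0.33 -0.16 -0.33  0.82  0.49  0.03  0.15]
billet in lane -94.78448260982546 -2.5582435306034417 1.8999433291972947
button [424.78814014 316.14887053  67.        ]
```

```bash
cat > ov.py <<'E'
import sys
from fit1 import *
def overlay(name,box,s,out,lp,bp,bu):
    c=bot.capture(name);x0,y0,x1,y1=box
    im=cv2.resize(c["color"][y0:y1,x0:x1,::-1],None,fx=s,fy=s,interpolation=cv2.INTER_CUBIC)
    def dr(P,col,cl=True):
        q=((w2px(c,P)-[x0,y0]+.5)*s-.5)
        cv2.polylines(im,[np.round(q*8).astype(np.int32)],cl,col,1,cv2.LINE_AA,3)
    dr(pose(lp,lm[:4]),(0,255,0))
    for k in(40,48,-40,-48): dr(pose(lp,[(-170,k,30),(150,k,30)]),(0,255,255))
    dr(pose(lp,[(150,-37,48),(150,37,48)]),(255,0,255))
    dr(pose(bp,bl),(0,0,255))
    t=np.linspace(0,6.28,40);dr(np.c_[bu[0]+16*np.cos(t),bu[1]+16*np.sin(t),0*t+67],(0,255,0))
    cv2.imwrite(out,im)
if __name__=="__main__":
    bu=px2w(c,*u,67)
    overlay("top",(275,175,470,291),4,"pics/ovt.png",f.x,b.x,bu)
    overlay("scene",(200,220,470,300),2.9,"pics/ovs.png",f.x,b.x,bu)
E
python3 ov.py
```

```text
lane [523.139 -50.812   1.846]
[[-0.3, 0.0], [-0.2, -0.3], [0.5, 0.3], [-1.4, 0.4], [-0.1, -0.2], [0.8, -0.0], [-0.4, -0.0], [-0.5, -0.2], [0.3, -0.5], [0.4, 0.0], [-0.4, 0.4], [1.3, 0.0]]
billet [ 551.369 -141.331    1.879] [-0.7  -0.33 -0.16 -0.33  0.82  0.49  0.03  0.15]
billet in lane -94.78448260982546 -2.5582435306034417 1.8999433291972947
button [424.78814014 316.14887053  67.        ]
```

View pics/ovt.png

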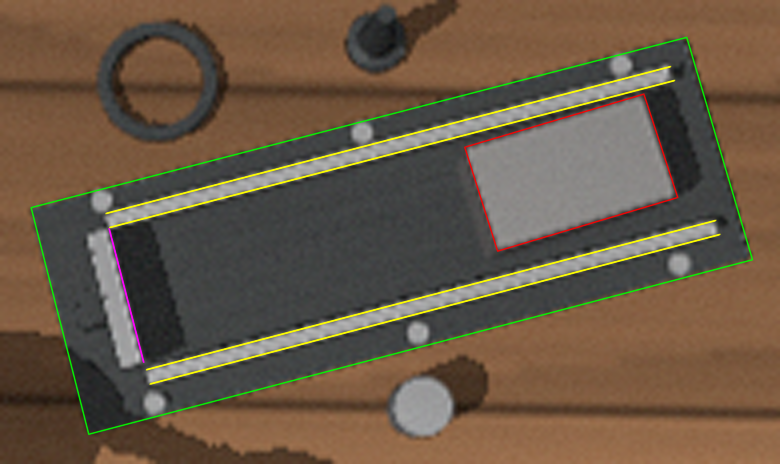

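View pics/ovs.png

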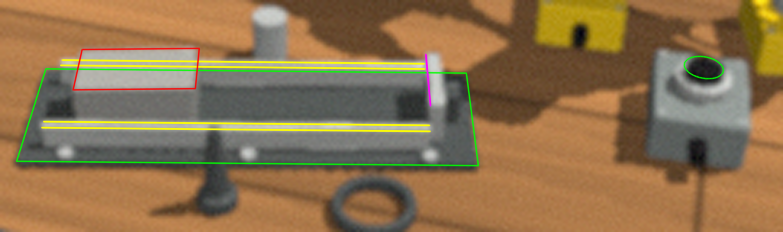

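```bash
cat > go.py <<'E'
import sys
from h import *
from scipy.spatial.transform import Rotation as Ro
LANE=np.array([523.139,-50.812,1.846])
def lane2w(x,y,z): 
    a=LANE[2];return np.array([LANE[0]+np.cos(a)*x-np.sin(a)*y,LANE[1]+np.sin(a)*x+np.cos(a)*y,z])
def need(P,yaw):
    o=bot.get_obs();R=Ro.from_euler("xyz",o["tcp_rot"]).as_matrix()
    d=R.T@(np.array(P)-o["tool_pos"]);w=(yaw-o["tcp_rot"][2]+np.pi)%(2*np.pi)-np.pi
    a=LANE[2];r=o["tool_pos"][:2]-LANE[:2]
    print("t",o["time"],"lane xy",np.round([r@[np.cos(a),np.sin(a)],r@[-np.sin(a),np.cos(a)]],1),"z",o["tool_pos"][2].round(1),"yaw-lane deg",np.degrees(o["tcp_rot"][2]-a).round(2),"F",o["contact_force"].round(1),"grip",o["grip_width"].round(1))
    print("shift",d.round(1),"turn",np.degrees(-w).round(2),"joints",o["joint_positions"].round(2))
E
python3 -c "
from go import *
need(lane2w(-185,-2.6,140),1.846+.033)"
```

```text
Traceback (most recent call last):
  File "go.py", line 11, in need
    print("t",o["time"],"lane xy",np.round([r@[np.cos(a),np.sin(a)],r@[-np.sin(a),np.cos(a)]],1),"z",o["tool_pos"][2].round(1),"yaw-lane deg",np.degrees(o["tcp_rot"][2]-a).round(2),"F",o["contact_force"].round(1),"grip",o["grip_width"].round(1))
                                                                                                                                                                                                                            ^^^^^^^^^^^^^^^^^^^^^
AttributeError: 'float' object has no attribute 'round'
```

```bash
sed -i 's/o\["grip_width"\].round(1)/round(o["grip_width"],1)/' go.py
python3 -c "
from go import *
need(lane2w(-185,-2.6,140),1.846+.033)"
```

```text
t 0.35 lane xy [595.6 155.1] z 248.6 yaw-lane deg 50.41 F [-0.  -0.   0.3] grip 91.6
shift [-619.  -501.   108.7] turn 48.52 joints [ 1.01  0.34  1.52  0.    1.28 -0.15]
```

>>> play_rows(moves=[205, -230, -190, 20, 24, 205, -230, -190, 20, 24, 205, -230, -190, 20, 24, 205, -230, -190, 20, 24, 205, -230, -190, 20, 24, 205, -230, -190, 20, 24, 205, -230, -190, 20, 24, 205, -230, -190, 20, 24])

```text
time: 1.02
tool_pos: [347.7, 209.1, 228.6]
tcp_rot: [-3.141, 0.002, 2.302]
contact_force: [0.5, 0.2, -0.1]
grip_width: 43.0
```

```bash
python3 -c "
from go import *
need(lane2w(-185,-2.6,140),1.846+.033)"
```

```text
t 1.0167 lane xy [297.8  98.3] z 228.6 yaw-lane deg 26.15 F [ 0.5  0.2 -0.1] grip 43.0
shift [-477.7 -122.2   89.5] turn 24.26 joints [ 0.35  0.14  1.85 -0.    1.14 -0.38]
```

>>> play_rows(moves=[205, -300, -77, 20, 24, 205, -300, -77, 20, 24, 205, -300, -77, 20, 24, 205, -300, -77, 20, 24, 205, -300, -77, 20, 24, 205, -300, -77, 20, 24, 205, -300, -77, 20, 24, 205, -300, -77, 20, 24])

```text
time: 1.68
tool_pos: [492.0, -64.4, 208.4]
tcp_rot: [3.141, 0.002, 1.885]
contact_force: [-0.3, -1.0, 0.5]
grip_width: 17.8
```

```bash
python3 -c "
from go import *
need(lane2w(-185,-2.6,140),1.846+.033)"
```

```text
t 1.6833 lane xy [-4.6 33.7] z 208.4 yaw-lane deg 2.26 F [-0.3 -1.   0.5] grip 17.8
shift [-181.6   29.1   68.7] turn 0.37 joints [-0.28  0.33  1.67 -0.    1.15 -0.6 ]
```

>>> play_rows(moves=[205, -182, 29, 40, 0.3, 205, -182, 29, 40, 0.3, 205, -182, 29, 40, 0.3, 205, -182, 29, 40, 0.3, 205, -182, 29, 68, 0.3, 205, -182, 29, 68, 0.3, 205, -182, 29, 68, 0.3, 205, -182, 29, 68, 0.3])

```text
time: 2.35
tool_pos: [574.4, -223.5, 140.9]
tcp_rot: [-3.142, -0.001, 1.883]
contact_force: [0.2, 0.4, -0.4]
grip_width: 17.9
```

```bash
python3 -c "
from go import *
need(lane2w(-180,-2.6,60),1.846+.033)
for n in('top','scene'):
    c=bot.capture(n);cv2.imwrite(f'pics/{n}2.png',c['color'][:,:,::-1])
c=bot.capture('top');print(w2px(c,bot.get_obs()['tool_pos']))
"
```

```text
t 2.35 lane xy [-180.2   -2.4] z 140.9 yaw-lane deg 2.12 F [ 0.2  0.4 -0.4] grip 17.9
shift [ 0.1  0.2 80.9] turn 0.23 joints [-0.5   0.6   1.4   0.    1.13 -0.81]
[[467.74238929 199.54874042]]
```

View pics/scene2.png

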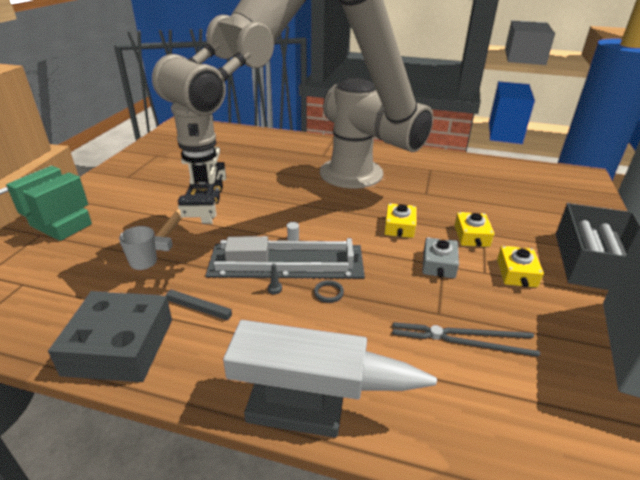

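View pics/top2.png

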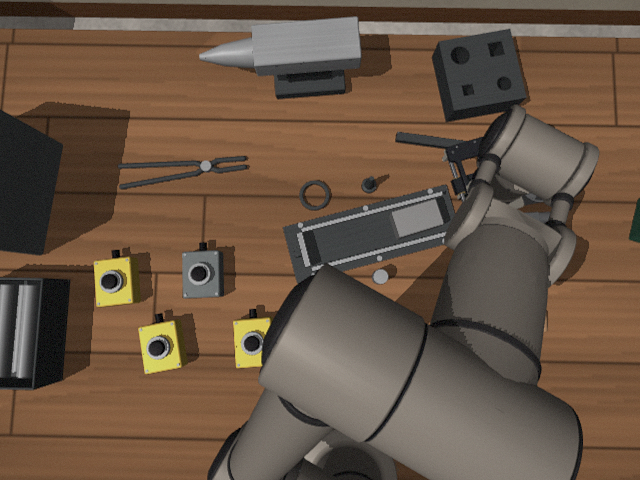

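>>> play_rows(moves=[205, 0, 0, 40, 0.2, 205, 0, 0, 81, 0.2, 205, 0, 0, 81, 0.2, 205, 0, 0, 81, 0.2, 205, 0, 0, 81, 0.2])

```text
time: 2.92
tool_pos: [575.7, -224.5, 62.4]
tcp_rot: [3.139, 0.002, 1.88]
contact_force: [-0.4, -0.6, 0.4]
grip_width: 18.1
```

```bash
python3 -c "
from go import *
need(lane2w(-155,-2.6,60),1.846+.033)
for n in('top','scene'):
    c=bot.capture(n);b={'top':(350,120,520,270),'scene':(160,150,380,310)}[n]
    cv2.imwrite(f'pics/{n}3.png',cv2.resize(c['color'][b[1]:b[3],b[0]:b[2],::-1],None,fx=3.5,fy=3.5,interpolation=2))
"
```

```text
t 2.9167 lane xy [-181.4   -3.4] z 62.4 yaw-lane deg 1.94 F [-0.4 -0.6  0.4] grip 18.1
shift [26.4  0.1  2.3] turn 0.05 joints [-0.5   0.7   1.47  0.    0.97 -0.81]
```

View pics/scene3.png

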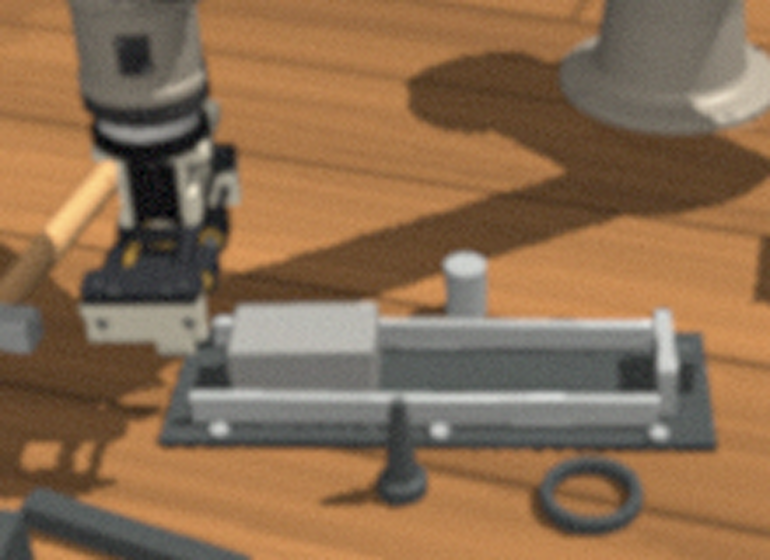

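View pics/top3.png

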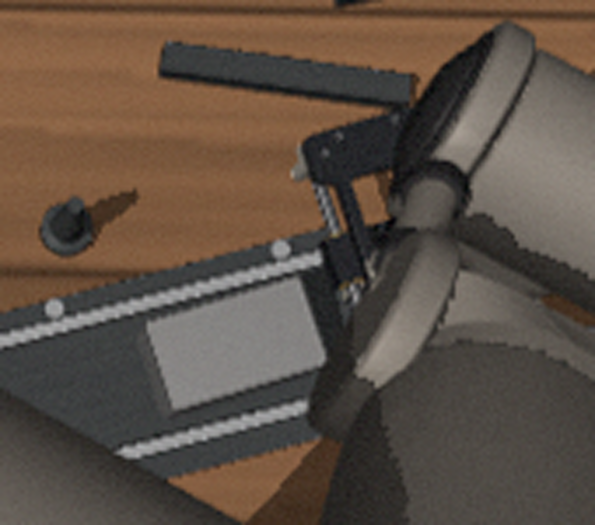

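The fingers are behind the billet, with the tips about 10 mm above the rail tops. I'll approach slowly.

>>> play_rows(moves=[205, 5, 0, 1, 0, 205, 10, 0, 2, 0, 205, 15, 0, 2, 0, 205, 19, 0, 2, 0, 205, 22, 0, 2, 0, 205, 25, 0, 2, 0, 205, 27, 0, 2, 0, 205, 29, 0, 2, 0])

```text
time: 3.68
tool_pos: [566.0, -197.2, 57.9]
tcp_rot: [3.141, 0.001, 1.879]
contact_force: [0.9, -4.2, 0.2]
grip_width: 17.7
```

```bash
python3 -c "
from go import *
need(lane2w(-100,-1,60),1.846)
"
```

```text
t 3.6833 lane xy [-152.5   -1.4] z 57.9 yaw-lane deg 1.9 F [ 0.9 -4.2  0.2] grip 17.7
shift [52.5  1.3 -2.1] turn 1.9 joints [-0.46  0.68  1.53 -0.    0.93 -0.77]
```

>>> play_rows(moves=[205, 2, 0, -1, 0, 205, 5, 0, -2, 0, 205, 8, 0, -2, 0, 205, 11, 0, -2, 0, 205, 14, 0, -2, 0, 205, 17, 0, -2, 0, 205, 20, 0, -2, 0, 205, 23, 0, -2, 0])

```text
time: 4.35
tool_pos: [558.6, -174.5, 59.7]
tcp_rot: [3.141, 0.0, 1.879]
contact_force: [1.3, -3.1, -0.5]
grip_width: 18.0
```

>>> play_rows(moves=[205, 3, 0, 0, 0, 205, 6, 0, 0, 0, 205, 9, 0, 0, 0, 205, 12, 0, 0, 0, 205, 15, 0, 0, 0, 205, 18, 0, 0, 0, 205, 21, 0, 0, 0, 205, 24, 0, 0, 0])

```text
time: 5.02
tool_pos: [551.3, -151.6, 59.7]
tcp_rot: [3.141, 0.0, 1.879]
contact_force: [0.8, -3.4, -1.0]
grip_width: 18.4
```

```bash
python3 -c "
from go import *
need(lane2w(40,0,60),1.846)
for n in('top','scene'):
    c=bot.capture(n);b={'top':(300,150,470,290),'scene':(190,170,390,300)}[n]
    cv2.imwrite(f'pics/{n}4.png',cv2.resize(c['color'][b[1]:b[3],b[0]:b[2],::-1],None,fx=4,fy=4,interpolation=2))
"
```

```text
t 5.0167 lane xy [-104.7    0.3] z 59.7 yaw-lane deg 1.91 F [ 0.8 -3.4 -1. ] grip 18.4
shift [144.6   5.1  -0.3] turn 1.91 joints [-0.4   0.64  1.61  0.    0.89 -0.71]
```

View pics/scene4.png

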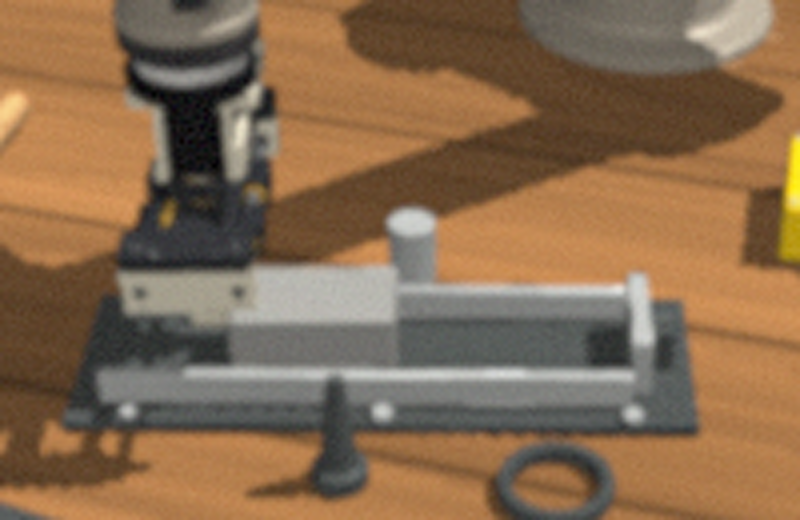

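View pics/top4.png

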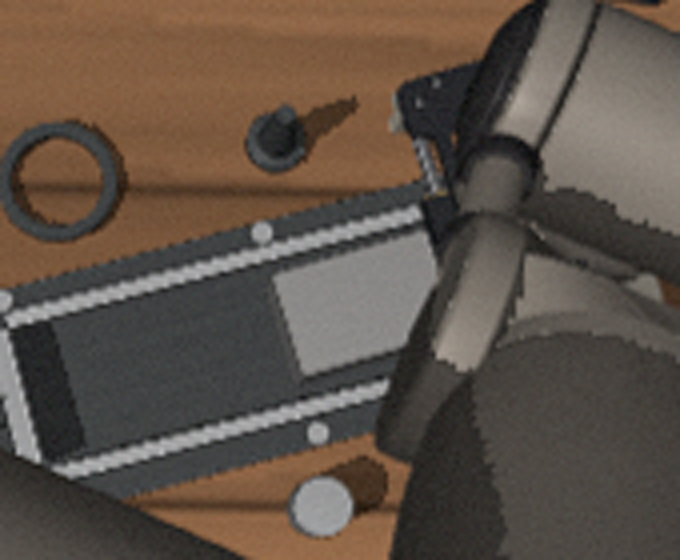

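The billet is sliding cleanly. In the top crop its front top corners are at (273,278) and (302,378).

```bash
cat > fr.py <<'E'
from go import *
def fr(pts,off,s,z=58):
    c=bot.capture("top");a=LANE[2]
    q=[]
    for p in pts:
        u=(np.array(p)+.5)/s-.5+np.array(off);r=px2w(c,*u,z)[:2]-LANE[:2]
        q.append([r@[np.cos(a),np.sin(a)],r@[-np.sin(a),np.cos(a)]])
    q=np.array(q);print(q.round(1).tolist());return q
E
python3 -c "
from fr import *
q=fr([(273,278),(302,378)],(300,150),4);d=q[1]-q[0];print('front yaw deg',np.degrees(-np.arctan2(d[0],d[1])))"
```

```text
[[7.4, -26.0], [6.6, 29.4]]
front yaw deg 0.8114233310286246
```

>>> play_rows(moves=[205, 3, 0, 0, 0, 205, 6, 0, 0, 0, 205, 9, 0, 0, 0, 205, 12, 0, 0, 0, 205, 15, 0, 0, 0, 205, 18, 0, 0, 0, 205, 21, 0, 0, 0, 205, 24, 0, 0, 0])

```text
time: 5.83
tool_pos: [543.9, -128.7, 59.7]
tcp_rot: [3.142, -0.0, 1.879]
contact_force: [1.0, -3.4, 0.1]
grip_width: 17.6
```

>>> play_rows(moves=[205, 3, 0, 0, 0.2, 205, 6, 0, 0, 0.4, 205, 9, 0, 0, 0.6, 205, 12, 0, 0, 0.8, 205, 15, 0, 0, 1.0, 205, 18, 0, 0, 1.2, 205, 21, 0, 0, 1.4, 205, 24, 0, 0, 1.6])

```text
time: 6.5
tool_pos: [536.7, -105.9, 59.7]
tcp_rot: [3.142, -0.0, 1.851]
contact_force: [1.6, -3.4, -0.0]
grip_width: 18.0
```

```bash
python3 -c "
from go import *
need(lane2w(38,0,60),1.846)
for n in('top','scene'):
    c=bot.capture(n);b={'top':(280,150,450,290),'scene':(190,170,390,300)}[n]
    cv2.imwrite(f'pics/{n}5.png',cv2.resize(c['color'][b[1]:b[3],b[0]:b[2],::-1],None,fx=4,fy=4,interpolation=2))
"
```

```text
t 6.5 lane xy [-56.7   1.9] z 59.7 yaw-lane deg 0.29 F [ 1.6 -3.4 -0. ] grip 18.0
shift [94.7  2.4 -0.3] turn 0.29 joints [-0.33  0.6   1.69  0.    0.85 -0.62]
```

View pics/top5.png

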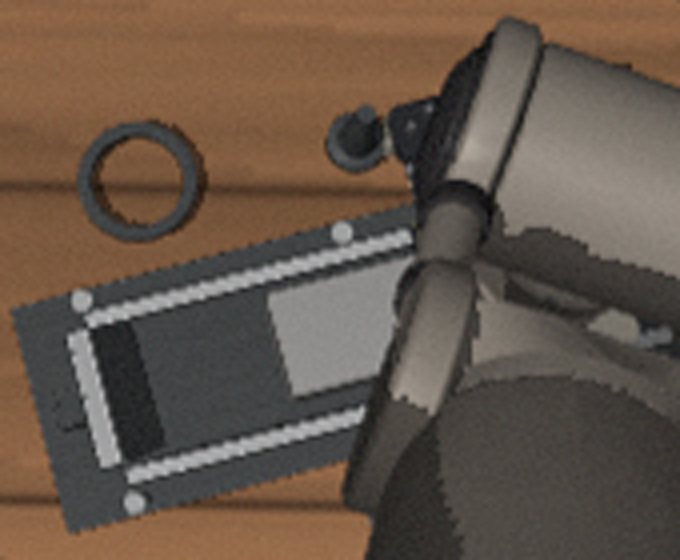

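View pics/scene5.png

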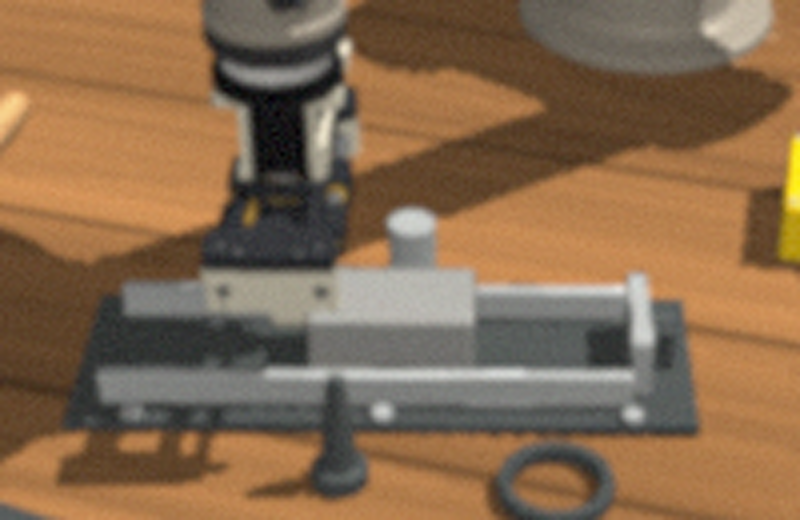

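```bash
python3 -c "
from fr import *
q=fr([(267,295),(295,396)],(280,150),4);d=q[1]-q[0];print('front yaw deg',np.degrees(-np.arctan2(d[0],d[1])))
fr([(363,108)],(280,150),4,75)"
```

```text
[[53.9, -28.8], [53.5, 26.9]]
front yaw deg 0.41740930111112207
[[-19.3, -109.8]]
```

Drift clearance is fine both sideways and in height. The billet's front is at lane x ≈ 54, centred within about 1 mm and nearly square. I'll keep pushing.

>>> play_rows(moves=[205, 3, 0, 0, 0.3, 205, 6, 0, 0, 0.3, 205, 9, 0, 0, 0.3, 205, 12, 0, 0, 0.3, 205, 15, 0, 0, 0.3, 205, 18, 0, 0, 0.3, 205, 21, 0, 0, 0.3, 205, 24, 0, 0, 0.3])

```text
time: 7.37
tool_pos: [530.0, -82.7, 59.7]
tcp_rot: [-3.142, -0.0, 1.846]
contact_force: [0.6, -3.2, -1.9]
grip_width: 18.3
```

>>> play_rows(moves=[205, 3, 0, 0, 0, 205, 6, 0, 0, 0, 205, 9, 0, 0, 0, 205, 12, 0, 0, 0, 205, 15, 0, 0, 0, 205, 18, 0, 0, 0, 205, 21, 0, 0, 0, 205, 24, 0, 0, 0])

```text
time: 8.03
tool_pos: [523.5, -59.7, 59.7]
tcp_rot: [3.142, -0.0, 1.846]
contact_force: [0.6, -3.4, -3.1]
grip_width: 17.8
```

>>> play_rows(moves=[205, 3, 0, 0, 0, 205, 6, 0, 0, 0, 205, 9, 0, 0, 0, 205, 12, 0, 0, 0, 205, 15, 0, 0, 0, 205, 18, 0, 0, 0, 205, 21, 0, 0, 0, 205, 24, 0, 0, 0])

```text
time: 8.7
tool_pos: [517.0, -36.6, 59.7]
tcp_rot: [3.142, -0.0, 1.846]
contact_force: [0.6, -2.5, -2.0]
grip_width: 17.8
```

```bash
python3 -c "
from go import *
need(lane2w(39,0,60),1.846)
for n in('top','scene'):
    c=bot.capture(n);b={'top':(280,150,450,290),'scene':(190,170,390,300)}[n]
    cv2.imwrite(f'pics/{n}6.png',cv2.resize(c['color'][b[1]:b[3],b[0]:b[2],::-1],None,fx=4,fy=4,interpolation=2))
"
```

```text
t 8.7 lane xy [15.4  2.1] z 59.7 yaw-lane deg 0.01 F [ 0.6 -2.5 -2. ] grip 17.8
shift [23.6  2.1 -0.3] turn 0.01 joints [-0.22  0.56  1.77  0.    0.81 -0.49]
```

View pics/top6.png

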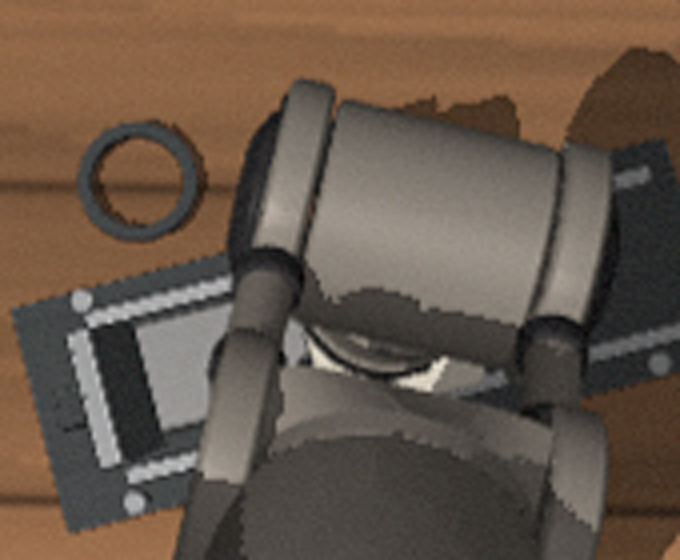

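View pics/scene6.png

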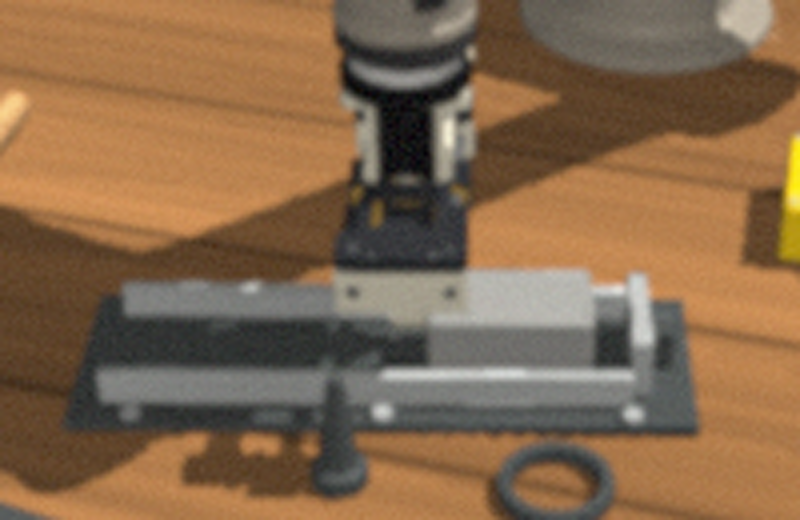

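About 24 mm remain, and the billet is square and centred. I'll slow down for the last part.

>>> play_rows(moves=[205, 2.5, 0, 0, 0, 205, 5, 0, 0, 0, 205, 7.5, 0, 0, 0, 205, 10, 0, 0, 0, 205, 12, 0, 0, 0, 205, 14, 0, 0, 0, 205, 16, 0, 0, 0, 205, 18, 0, 0, 0])

```text
time: 9.47
tool_pos: [512.3, -19.5, 59.8]
tcp_rot: [3.141, 0.0, 1.846]
contact_force: [1.3, -4.0, 0.8]
grip_width: 18.0
```

>>> play_rows(moves=[205, 1, 0, 0, 0, 205, 2, 0, 0, 0, 205, 3, 0, 0, 0, 205, 4, 0, 0, 0])

```text
time: 9.8
tool_pos: [511.2, -15.8, 59.8]
tcp_rot: [3.141, 0.0, 1.846]
contact_force: [1.3, -4.8, 0.5]
grip_width: 18.1
```

```bash
python3 -c "
from go import *
need(lane2w(39,0,60),1.846)
"
```

```text
t 9.8 lane xy [37.  2.] z 59.8 yaw-lane deg 0.01 F [ 1.3 -4.8  0.5] grip 18.1
shift [ 2.   2.  -0.2] turn 0.01 joints [-0.18  0.55  1.79 -0.    0.8  -0.46]
```

>>> play_rows(moves=[205, 0.5, 0, 0, 0, 205, 1, 0, 0, 0, 205, 1.5, 0, 0, 0, 205, 2, 0, 0, 0])

```text
time: 10.13
tool_pos: [510.7, -13.9, 59.8]
tcp_rot: [3.141, 0.0, 1.846]
contact_force: [1.5, -5.9, 0.9]
grip_width: 17.8
```

>>> play_rows(moves=[205, 0.5, 0, 0, 0, 205, 1, 0, 0, 0])

```text
time: 10.3
tool_pos: [510.7, -13.3, 59.9]
tcp_rot: [3.141, 0.001, 1.846]
contact_force: [1.9, -9.1, 1.0]
grip_width: 17.8
```

>>> play_rows(moves=[205, 0.5, 0, 0, 0, 205, 0.5, 0, 0, 0, 205, 1, 0, 0, 0, 205, 1, 0, 0, 0])

```text
time: 10.63
tool_pos: [510.7, -13.2, 59.9]
tcp_rot: [3.141, 0.002, 1.847]
contact_force: [2.5, -11.4, -0.7]
grip_width: 18.3
```

```bash
python3 -c "
from go import *
need(lane2w(39,0,60),1.846)
for n in('top','scene'):
    c=bot.capture(n);b={'top':(280,200,400,290),'scene':(270,210,380,290)}[n]
    cv2.imwrite(f'pics/{n}7.png',cv2.resize(c['color'][b[1]:b[3],b[0]:b[2],::-1],None,fx=6,fy=6,interpolation=2))
"
```

```text
t 10.6333 lane xy [39.6  1.7] z 59.9 yaw-lane deg 0.05 F [  2.5 -11.4  -0.7] grip 18.3
shift [-0.6  1.7 -0.1] turn 0.05 joints [-0.17  0.55  1.79 -0.    0.8  -0.45]
```

View pics/top7.png

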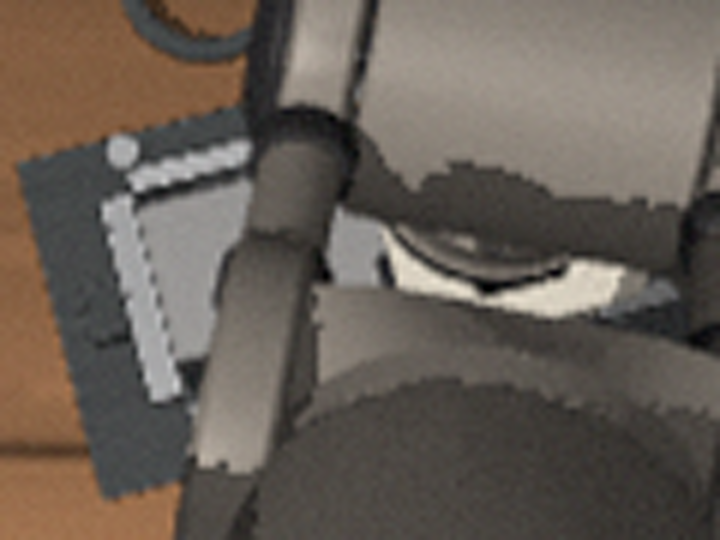

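View pics/scene7.png

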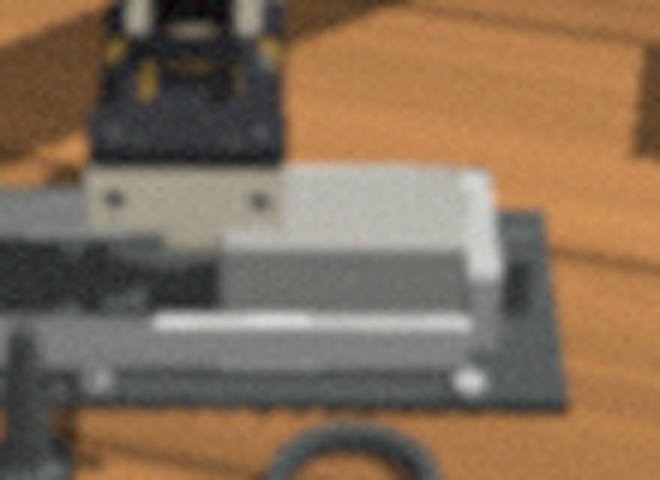

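Both views show the billet flush on the stop. The TCP stalled at lane x = 39.6 as predicted, with 11 N. I'll back away along the lane, then rise.

>>> play_rows(moves=[205, -2, 0, 0, 0, 205, -6, 0, 0, 0, 205, -14, 0, 0, 0, 205, -24, 0, 0, 0, 205, -30, 0, -20, 0, 205, -30, 0, -60, 0, 205, -30, 0, -90, 0, 205, -30, 0, -90, 0])

```text
time: 11.4
tool_pos: [521.3, -42.1, 155.3]
tcp_rot: [3.133, 0.004, 1.846]
contact_force: [1.3, -0.8, 0.7]
grip_width: 18.1
```

```bash
python3 -c "
from go import *
need([424.8,316.1,150],1.846)
"
```

```text
t 11.4 lane xy [ 8.9 -0.6] z 155.3 yaw-lane deg -0.02 F [ 1.3 -0.8  0.7] grip 18.1
shift [370.9   4.3   3.7] turn -0.02 joints [-0.23  0.43  1.67  0.    1.03 -0.5 ]
```

>>> play_rows(moves=[255, 371, 4, 3, 0, 255, 371, 4, 3, 0, 255, 371, 4, 3, 0, 255, 371, 4, 3, 0, 255, 371, 4, 3, 0, 255, 371, 4, 3, 0, 255, 371, 4, 3, 0, 255, 371, 4, 3, 0])

```text
time: 12.07
tool_pos: [430.2, 282.4, 146.7]
tcp_rot: [-3.141, -0.0, 1.846]
contact_force: [1.3, -0.0, 0.6]
grip_width: 0.3
```

```bash
python3 -c "
from go import *
need([424.8,316.1,110],1.846)
"
```

```text
t 12.0667 lane xy [345.9  -1.1] z 146.7 yaw-lane deg -0.01 F [ 1.3 -0.   0.6] grip 0.3
shift [33.9  4.  36.7] turn -0.01 joints [0.43 0.43 1.7  0.   1.01 0.16]
```

>>> play_rows(moves=[255, 32, 3, 30, 0, 255, 32, 3, 30, 0, 255, 32, 3, 30, 0, 255, 32, 3, 30, 0, 255, 32, 3, 30, 0])

```text
time: 12.48
tool_pos: [426.0, 311.6, 117.5]
tcp_rot: [3.141, -0.0, 1.845]
contact_force: [-0.3, -0.7, -0.4]
grip_width: 0.3
```

```bash
python3 -c "
from go import *
need([424.8,316.1,95],1.846)
for n in('top','scene'):
    c=bot.capture(n);b={'top':(170,190,350,310),'scene':(200,120,480,300)}[n]
    s=4 if n=='top' else 2.8
    cv2.imwrite(f'pics/{n}8.png',cv2.resize(c['color'][b[1]:b[3],b[0]:b[2],::-1],None,fx=s,fy=s,interpolation=2))
"
```

```text
t 12.4833 lane xy [375.2  -5. ] z 117.5 yaw-lane deg -0.07 F [-0.3 -0.7 -0.4] grip 0.3
shift [ 4.6  0.  22.5] turn -0.07 joints [ 0.49  0.49  1.69 -0.    0.96  0.21]
```

View pics/top8.png

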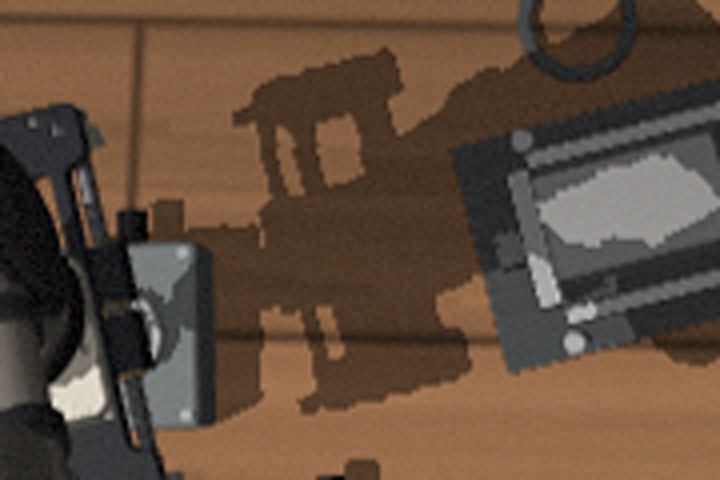

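View pics/scene8.png

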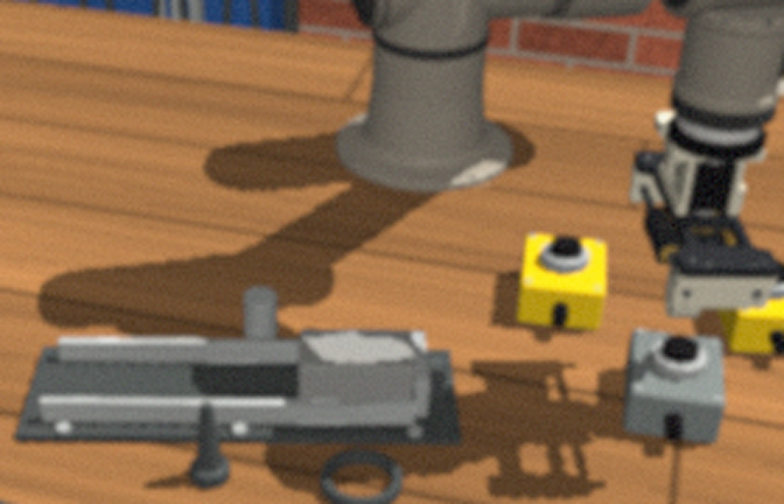

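The billet is home and still. The tool is over the grey button. Next I'll centre it and press down.

>>> play_rows(moves=[255, 4, 0, 8, 0, 255, 4, 0, 16, 0, 255, 4, 0, 21, 0, 255, 4, 0, 21, 0, 255, 4, 0, 21, 0])

```text
time: 13.0
tool_pos: [423.8, 316.2, 95.4]
tcp_rot: [-3.14, 0.0, 1.846]
contact_force: [0.3, 0.1, 0.5]
grip_width: 0.4
```

```bash
python3 -c "
from go import *
need([424.8,316.1,83],1.846)
"
```

```text
t 13.0 lane xy [380.2  -4.1] z 95.4 yaw-lane deg 0.0 F [0.3 0.1 0.5] grip 0.4
shift [-0.3  0.9 12.4] turn 0.0 joints [0.5  0.52 1.71 0.   0.91 0.22]
```

>>> play_rows(moves=[255, 0, 1, 3, 0, 255, 0, 1, 6, 0, 255, 0, 1, 8, 0, 255, 0, 1, 10, 0, 255, 0, 1, 11, 0, 255, 0, 1, 12, 0, 255, 0, 1, 12, 0])

```text
time: 13.58
tool_pos: [425.3, 316.8, 84.3]
tcp_rot: [3.141, -0.0, 1.846]
contact_force: [0.7, -0.0, 4.4]
grip_width: 0.4
```

>>> play_rows(moves=[255, 0, 0, 1, 0, 255, 0, 0, 2, 0, 255, 0, 0, 2, 0])

```text
time: 13.83
tool_pos: [425.3, 316.9, 83.1]
tcp_rot: [3.14, -0.0, 1.846]
contact_force: [-0.3, -1.9, 10.4]
grip_width: 0.3
```

>>> play_rows(moves=[255, 0, 0, 1, 0, 255, 0, 0, 1, 0, 255, 0, 0, 1, 0])

```text
time: 14.08
tool_pos: [425.4, 316.9, 83.0]
tcp_rot: [3.14, -0.0, 1.846]
contact_force: [-3.6, -2.2, 19.7]
grip_width: 0.3
```

The button bottomed out: TCP z stalled at 83.0 while the force rose to 20 N. Now I'll release it.

>>> play_rows(moves=[255, 0, 0, -3, 0, 255, 0, 0, -10, 0, 255, 0, 0, -25, 0, 255, 0, 0, -60, 0, 255, 0, 0, -90, 0, 255, 0, 0, -120, 0, 255, 0, 0, -120, 0, 255, 0, 0, -120, 0])

```text
time: 14.75
tool_pos: [425.4, 317.0, 202.4]
tcp_rot: [3.139, -0.001, 1.846]
contact_force: [-0.1, -0.6, -1.2]
grip_width: 0.3
```

>>> play_rows(moves=[255, 80, 80, -40, 0, 255, 80, 80, -40, 0, 255, 80, 80, -40, 0, 255, 80, 80, -40, 0, 255, 80, 80, -40, 0, 255, 80, 80, -40, 0])

```text
time: 15.25
tool_pos: [479.2, 414.6, 238.6]
tcp_rot: [-3.137, 0.002, 1.847]
contact_force: [0.3, -0.5, 0.5]
grip_width: 0.4
```

```bash
python3 -c "
from go import *
need([424.8,316.1,83],1.846)
c=bot.capture('scene');cv2.imwrite('pics/scene9.png',c['color'][:,:,::-1])
c=bot.capture('top');b=(170,175,470,300)
cv2.imwrite('pics/top9.png',cv2.resize(c['color'][b[1]:b[3],b[0]:b[2],::-1],None,fx=2.6,fy=2.6,interpolation=2))
b=(275,200,375,290);cv2.imwrite('pics/top9b.png',cv2.resize(c['color'][b[1]:b[3],b[0]:b[2],::-1],None,fx=6,fy=6,interpolation=2))
"
```

```text
t 15.25 lane xy [459.8 -84.2] z 238.6 yaw-lane deg 0.03 F [ 0.3 -0.5  0.5] grip 0.4
shift [-79.7 -78.4 156.1] turn 0.03 joints [ 0.59  0.56  1.21 -0.    1.38  0.32]
```

View pics/scene9.png

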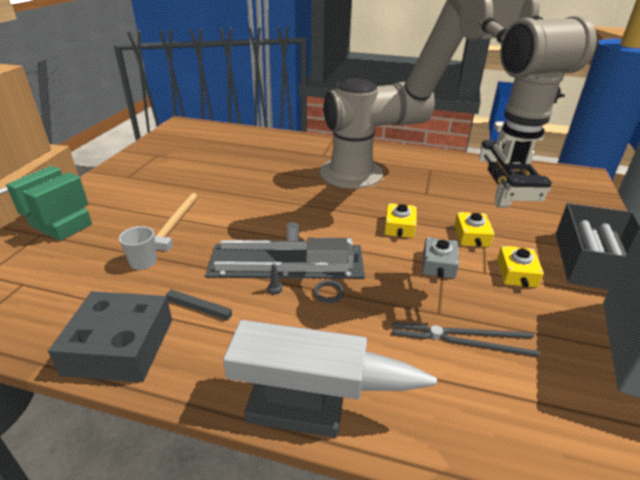

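View pics/top9.png

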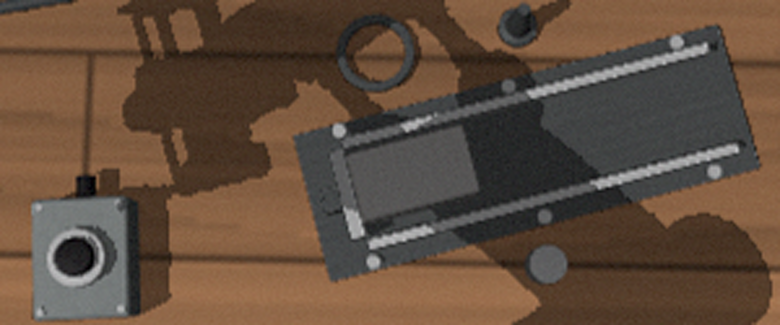

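View pics/top9b.png

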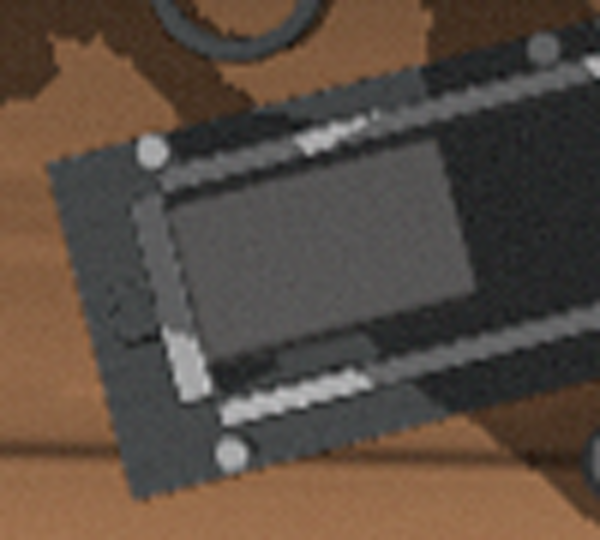

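```bash
python3 -c "
from fr import *
q=fr([(167,207),(437,142),(475,292),(210,358)],(275,200),6)
print('centre',q.mean(0),'yaw',np.degrees(np.arctan2(*(q[0]+q[3]-q[1]-q[2])[::-1])))"
```

```text
[[149.8, -30.3], [51.7, -28.5], [52.5, 26.4], [148.4, 25.2]]
centre [100.60961066  -1.77977293] yaw -0.8693072661703061
```

```bash
python3 -c "
from plant import bot
print(bot.close_job())"
```

```text
the job is handed in; nothing more can be done
None
```

I pushed the billet home against the end stop, then pressed the grey control box's button fully in and let it go. The job was handed in at about 15.4 s of the 53 s allowed.

- **Push:** I used two partly open fingers on the billet's rear face, with the tips about 6 mm or more above the rail tops. The push took about 3–5 N, and the tool stalled at the stop with about 11 N.
- **Billet position:** The last picture puts its centre at lane x ≈ 100.6 mm (home is 100) and y ≈ −1.8 mm, which leaves about 9 mm to the nearer rail. The angle readings disagree: the long sides gave −0.9° and the front edge about +1.4°. That is close to what I can measure from one picture. The tool was square to the lane when it stalled, and the picture shows no gap at the stop.
- **Button:** The tool bottomed out at the expected depth of 6 mm while the force rose to about 20 N. After I backed off, the last picture shows the button apparently back up; I have no reading of the button's own travel.
- **Rest of the bench:** The objects beside the lane and the yellow boxes look unmoved in the final pictures. The arm ended clear of everything, with about 0 N on the tool.

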